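Hold the locating pin in the slotted piece

ROBOT

A 6-joint arm with a two-finger parallel gripper is mounted at the origin on the work surface; the furniture and walls round the work are solid. World frame = base frame: x ahead of the robot, y to its left, z up, the work surface at z = 0. Lengths are in mm, angles in degrees, forces in N, time in s.
With the tool pointing down it reaches from about 300 to 850 mm from the base axis. Payload 4.2 kg.
Tool frame: the origin (TCP) lies midway between the tips of the shut fingers; the grasp point (between the pads) lies 19 mm behind it; z points along the fingers, y is the line along which they close (so a half turn about z gives the same grasp; the last joint's range is limited). The gripper opens to 91 mm and grips with 3 to 60 N. Pads are 32 mm wide; open, the fingers measure 118 mm over their backs; the gripper's body (76 mm by 178 mm) begins 60 mm behind the grasp point.
Start: joints at [72.938, 18.312, 89.639, -0, 72.044, -1.146], TCP at [157.691, 552.974, 176.076] pointing down, gripper open.
Joint ranges: [-177.97, 177.97], [-48.28, 115.42], [12.27, 149.76], [-77.06, 257.06], [2.81, 150.46], [-146.56, 146.56]. Speed limits (degrees/s): [147.25, 147.25, 180, 180, 180, 180].

INTERFACE

Orientations are given as [roll, pitch, yaw] about the fixed x, y, z axes, in that order (R = Rz(yaw) Ry(pitch) Rx(roll)).
In Python, from workcell import state, grab_frame, camera_model, job_done gives the robot as it stands.
- The arm moves only by the shell command python3 -m pendant 'ROWS' [OPENING] [FORCE]. ROWS is a JSON list that holds a single list of rows (three levels of brackets), with 1 to 8 rows, each of 6 numbers: dx, dy, dz in mm, then a rotation vector rx, ry, rz in degrees; each row shifts and turns the commanded pose from where the row before left it, along the tool's axes as they then stand; what a row does not reach is not made up. A row lasts 1/10 s, in which the tool goes at most 50 mm and 8.59 degrees, less where a joint would pass 70% of its speed; a pose out of reach is approached as far as the arm can. OPENING is the finger opening in mm, set as the command begins (- or left out keeps the last). The fingers move at their own pace and stop on an object; FORCE is the grip in N (left out, the last holds). Time passes only in rows, so rows that do not move let the fingers close. It prints the time, the measured TCP pose, the force, the opening and the grip force at its end. Input that does not fit is refused with a message, and nothing moves.
- state(): the state, without advancing time (a new reading comes with each control period).
- grab_frame(name): name is "scene" or "top" or "wrist"; returns the picture (384x512x3 uint8, blue, green, red); there is no depth.
- camera_model(name): a dict with "fx", "fy", "cx", "cy" (pixels), "T" (4x4, takes a point from camera to world coordinates). Camera axes: x right, y up, looking along -z (the intrinsics and any distortion apply to the point x, -y, -z); pixel columns grow to the right and rows downward; lengths in mm; the calibration is good to about 2 mm. A picture is of the moment at which its call begins: read the wrist's pose just before it. camera_model takes no time and is no camera call; for the wrist camera it gives the pose at the moment of the call.
- job_done(): hands the job in; it is judged then, once.
The state is a dict: "time_s": time; "qpos": joint angles; "qvel": joint speeds; "effort": joint torques, N m; "ee_pos": TCP position; "ee_rot": TCP orientation; "force": force on the tool from outside, world axes, zero at the start; "torque": the same for the moment, N m; "gripper_width": finger opening in mm; "gripper_force": force on a finger pad.
Only numpy, scipy, OpenCV 4.12 (cv2) and the standard library are available. Lean on these libraries where they do the work, as an engineer would, in place of code of your own. Each camera call takes 0.05 s, during which the arm holds its last target. There are 200 camera calls.

TASK

On the drilling fixture, swing the clamp lever open, slide the head along its rail until its pin stands over the middle of the piece with the one long slot (not the piece with two small round holes), and swing the lever fully back to lock the head there. Then, with the fingers, push the spring-loaded pin knob down about 15 mm, until the dark groove in its stem meets the top of the collar, so that the pin sits in the slot but is not pushed all the way down. The job finishes while you are still holding it there: do not let go.

Things in the scene. Friction and masses are not known exactly. Their poses are not given: they have to be found in the camera images.
- jig_base: the fixture: dark steel plate 160 x 300 x 12 mm, fixed, turned by up to 0.2 rad, with an aluminium rail (21 mm wide, top 37 mm above the table) along y. Origin on the table under it, 75 mm from its front and 85 mm from its back edge, midway along y; x points away from the robot, y left along the rail, z up; 'x', 'y' below mean these axes. A loose T-slot nut (12 mm high) lies at each end
- slotted_piece: aluminium piece 36 x 76 x 18 mm with one through slot (25 mm along the rail, 15 mm across) in its middle and a screw head near each end; screwed to the base in the line of the pin at x = -35 mm, in the left or the right half. Origin: centre of its underside, 12 mm above the table; axes as the base
- drilled_piece: aluminium piece of the same size with two 7 mm round holes, which the 10 mm pin does not enter; in the other half. Origin and axes alike
- slot_centre (a point): centre of the slot's mouth, on top of the slotted piece, 30 mm above the table. The pin enters within 7 mm of it along the rail
- carriage (a joint): position of the sliding head along the rail, m; grows to the left (+y), range -0.085 to 0.085; starts within 0.012 of the middle. Slides with about 4 N when the lever is open; while the lever is below about 0.4 rad a brake shoe jams on the rail and the head does not slide
- clamp_lever (a joint): clamp lever on top of the head, rad: 0 = locked, pointing to +y (left, along the rail); grows as it swings clockwise seen from above, its end going away from the robot, to the stop at 1.2 = open, pointing nearly to +x. Friction about 0.1 N m, more while the brake grips; it stays where it is left. Starts at 0 to 0.1
- lever_pivot (a point): point on the lever's upright axis, on the sliding head, 84 mm above the table; it lies 97 mm in x beyond the plunger's axis and moves with the head
- lever_grip (a point): middle of the lever's handle, 58 mm out from the pivot and about 84 mm above the table. The handle is a round black bar of diameter 11 mm, rising outwards, from 4 to 72 mm out (under side about 79 mm above the table at this point), with a ball of diameter 18 mm at 75 mm
- plunger (a joint): travel of the spring plunger, m: 0 = up (rest), 0.022 = all the way down. It needs about 4 N to start and 0.5 N more per mm (about 11.5 N at 0.015) and springs back when let go. Over anything but the slot or bare base the pin strikes the piece at 0.005
- press_knob: round black mushroom knob on top of the plunger, diameter 32 mm, 18 mm high, from 88 to 106 mm above the table at rest, with free space round it. Origin: centre of its underside. It may be gripped from the sides to slide the head (it cannot turn aside or tilt) or pressed from above
- knob_top (a point): centre of the knob's flat top, 106 mm above the table at rest
- pin_tip (a point): lower end of the steel pin (diameter 10 mm) straight under the knob, 35 mm above the table at rest, 5 mm above the pieces
- collar_top (a point): centre of the top of the steel collar (diameter 24 mm, 66 mm above the table, at x = -35 mm) through which the plunger's stem passes; it moves with the sliding head. Head: grey block 50 mm long in y, x from 20 to 80 mm, top 62 mm above the table; its arm, 24 mm wide, z 44 to 60 mm, runs from there to the collar. The stem's groove is 15 mm above this point at rest

How it is judged:
By the outcome, as a careful person would: the job done as asked, in the order asked, and still so for the second after the job is handed in, while the arm keeps its last pose, push and grip.
It also fails if it takes over 67 s, if anything falls off the work surface, if the arm or the gripper's body presses on something with over 40 N, if the wrist force passes 120 N, or if a joint passes its speed limit or range.

## Working session

There is one attempt and no reset: what is moved stays moved. The work goes in short steps, Python scripts to look and compute and a shell command to move; the robot and the scene stay as the last step left them, time stands still between calls to the robot, and variables do not carry over. Pictures are saved under pics/ and viewed, at most 10 in all, crops included, and the job is handed in when it is done.

```bash
mkdir -p pics; ls; python3 - <<'E'
from workcell import *
import cv2,numpy as np
np.set_printoptions(precision=2,suppress=True)
s=state();print(s['time_s'],s['ee_pos'],s['ee_rot'],s['force'])
a=[grab_frame(n) for n in("scene","top")]
for n,i in zip(("scene","top"),a):
    m=camera_model(n);print(n,{k:v for k,v in m.items()})
    cv2.imwrite(f'pics/{n}0.png',i)
E
```

```text
pics
0.0 [157.52 552.4  175.21] [-179.9    -0.    164.08] [0.73 0.03 0.87]
scene {'fx': 408.92861297772276, 'fy': 408.92861297772276, 'cx': 252.6155357593472, 'cy': 183.98509897438498, 'T': array([[   0.56,    0.66,   -0.51,   83.22],
       [  -0.83,    0.43,   -0.36, -312.2 ],
       [  -0.02,    0.62,    0.78,  759.68],
       [   0.  ,    0.  ,    0.  ,    1.  ]])}
top {'fx': 450.90884985152303, 'fy': 450.90884985152303, 'cx': 257.2513833100897, 'cy': 189.83420440301114, 'T': array([[  0.09,   0.98,  -0.2 , 370.87],
       [ -1.  ,   0.09,  -0.01,   4.52],
       [  0.01,   0.2 ,   0.98, 945.59],
       [  0.  ,   0.  ,   0.  ,   1.  ]])}
```

View pics/scene0.png

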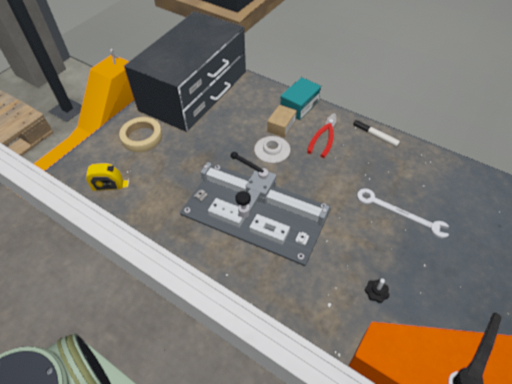

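View pics/top0.png

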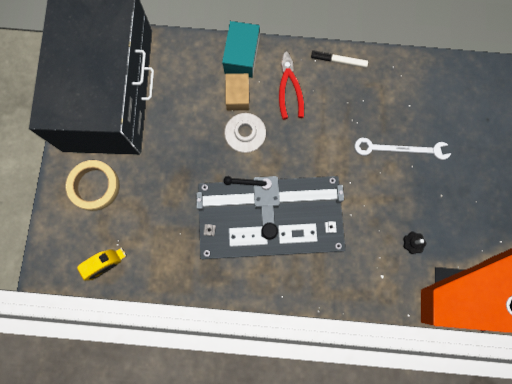

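The top view shows the slotted piece on the right (slot near 297,234), the drilled one on the left (~245,236), the knob at (270,231), and the lever pointing left from (266,183) to its ball at (228,181). I'll measure coarsely and zoom in.

```bash
cat > h.py <<'E'
import numpy as np,cv2
from workcell import *
np.set_printoptions(precision=2,suppress=True)
def ray(m,uv):
    d=m['T'][:3,:3]@np.array([(uv[0]-m['cx'])/m['fx'],-(uv[1]-m['cy'])/m['fy'],-1.]); return m['T'][:3,3],d
def onz(m,uv,z):
    o,d=ray(m,uv); return o+d*(z-o[2])/d[2]
def two(m1,u1,m2,u2):
    o,d=ray(m1,u1);p,e=ray(m2,u2)
    s=np.linalg.lstsq(np.c_[d,-e],p-o,rcond=None)[0]
    a,b=o+d*s[0],p+e*s[1]; return (a+b)/2,np.linalg.norm(a-b)
def proj(m,P):
    c=m['T'][:3,:3].T@(np.array(P)-m['T'][:3,3]); return np.array([m['cx']-m['fx']*c[0]/c[2],m['cy']+m['fy']*c[1]/c[2]])
E
python3 - <<'E'
from h import *
mt,ms=camera_model('top'),camera_model('scene')
t=cv2.imread('pics/top0.png');s=cv2.imread('pics/scene0.png')
a=cv2.resize(t[165:265,185:355],None,fx=4.6,fy=4.6,interpolation=2)[:,:780]
cv2.imwrite('pics/topz.png',a)
def blob(i,c,w,th=45):
    x,y=c;r=i[y-w:y+w,x-w:x+w].max(2)<th
    n,l,st,ce=cv2.connectedComponentsWithStats(r.astype('u1'))
    k=1+st[1:,4].argmax();return ce[k]+[x-w,y-w],st[k]
kt,a1=blob(t,(270,231),14);ks,a2=blob(s,(243,198),14)
print('knob',kt,a1,ks,a2,two(mt,kt,ms,ks))
bt,a1=blob(t,(228,181),7);bs,a2=blob(s,(234,155),7)
print('ball',bt,a1,bs,a2,two(mt,bt,ms,bs))
for uv in((205,187),(333,181),(339,246),(207,254)):print('screw',onz(mt,uv,14))
w=camera_model('wrist');tc=state();R=cv2.Rodrigues(np.zeros(3))[0]
print('wrist',w['fx'],w['cx'],w['cy'],w['T'],tc['ee_pos'])
E
```

```text
knob [268.96 231.82] [ 6  6 16 17 79] [242.37 199.34] [ 7  9 14 12 79] (array([469.43, -14.79,  94.73]), np.float64(0.2508236474030211))
ball [228.51 180.58] [ 3  3 11  8 67] [235.13 156.68] [ 4  5 10  8 31] (array([564.86,  72.01,  81.71]), np.float64(0.9478542880464426))
screw [561.52 125.71  14.  ]
screw [ 598.14 -143.19   14.  ]
screw [ 462.01 -162.61   14.  ]
screw [422.32 106.27  14.  ]
wrist 341.0622161147363 252.67999903552592 193.6366242937847 [[  0.28  -0.92  -0.27  82.45]
 [  0.96   0.26   0.08 574.01]
 [ -0.    -0.28   0.96 383.97]
 [  0.     0.     0.     1.  ]] [157.52 552.46 175.3 ]
```

View pics/topz.png

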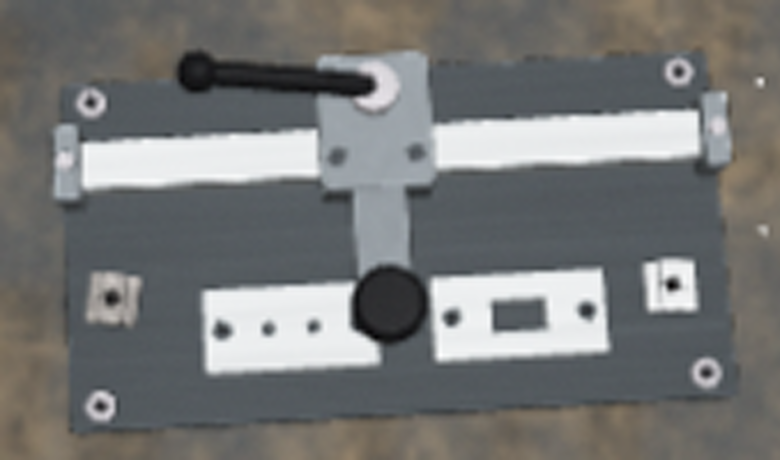

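The zoomed view confirms the slot is on the right, at zoom (519,315), i.e. about pixel (297.8,233.5). The drilled piece is on the left. The base is turned by about +8°. I'll move above the fixture for a close look with the wrist camera.

```bash
python3 -m pendant '[[[-30, -26, -4, 0, 0, 0], [-30, -26, -4, 0, 0, 0], [-30, -26, -4, 0, 0, 0], [-30, -26, -4, 0, 0, 0], [-30, -26, -4, 0, 0, 0], [-30, -26, -4, 0, 0, 0], [-30, -26, -4, 0, 0, 0], [-30, -26, -4, 0, 0, 0]]]' 91 20
python3 -m pendant '[[[-30, -26, -4, 0, 0, 0], [-30, -26, -4, 0, 0, 0], [-30, -26, -4, 0, 0, 0], [-30, -26, -4, 0, 0, 0], [-30, -26, -4, 0, 0, 0], [-30, -26, -4, 0, 0, 0], [-30, -26, -4, 0, 0, 0]]]'
python3 -m pendant '[[[0, 0, 0, 0, 0, 8.2], [0, 0, 0, 0, 0, 8.2], [0, 0, 0, 0, 0, 8.2], [0, 0, 0, 0, 0, 8.2], [0, 0, 0, 0, 0, 8.2], [0, 0, 0, 0, 0, 8.2], [0, 0, 0, 0, 0, 8.2], [0, 0, 0, 0, 0, 8.2]]]'
python3 -m pendant '[[[0, 0, 0, 0, 0, 8.2], [0, 0, 0, 0, 0, 0], [0, 0, 0, 0, 0, 0]]]'
python3 - <<'E'
from h import *
m=camera_model('wrist');i=grab_frame('wrist');cv2.imwrite('pics/w1.png',i)
import pickle;pickle.dump(m,open('w1.pkl','wb'));print(m['T'],state()['ee_pos'],state()['ee_rot'],state()['qpos'])
E
```

```text
time_s: 0.9
ee_pos: [331.8, 285.5, 208.0]
ee_rot: [-180.0, -0.0, 164.1]
force: [0.9, 0.4, -0.4]
gripper_width: 90.8
gripper_force: 0.0
time_s: 1.6
ee_pos: [483.9, 53.0, 235.9]
ee_rot: [180.0, -0.0, 164.1]
force: [0.7, -0.5, 0.2]
gripper_width: 91.2
gripper_force: 0.0
time_s: 2.4
ee_pos: [483.1, 54.5, 235.6]
ee_rot: [-179.9, -0.0, 98.1]
force: [0.9, -1.1, -0.3]
gripper_width: 91.5
gripper_force: 0.0
time_s: 2.7
ee_pos: [483.3, 54.5, 235.8]
ee_rot: [-180.0, -0.0, 90.5]
force: [0.2, -0.3, -0.3]
gripper_width: 91.1
gripper_force: 0.0
[[  1.    -0.01  -0.   482.91]
 [  0.01   0.96   0.28 132.55]
 [ -0.    -0.28   0.96 444.44]
 [  0.     0.     0.     1.  ]] [483.33  54.49 235.85] [-179.98   -0.     90.43] [ 5.08  8.28 94.46  0.   77.29  4.65]
```

View pics/w1.png

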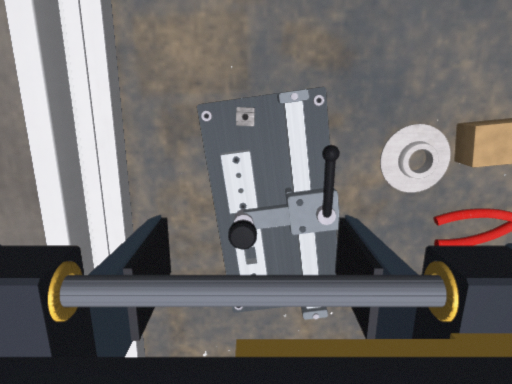

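The wrist view shows the knob at (242,235), the pivot at (327,217), the ball at (331,153) and the slot near (251,257), partly under the knob and spring rod. Now I'll triangulate against the top view.

```bash
python3 - <<'E'
from h import *
import pickle
w=pickle.load(open('w1.pkl','rb'));t=camera_model('top');s=camera_model('scene')
i=cv2.imread('pics/w1.png')
def blob(c,h,th):
    x,y=c;r=(i[y-h:y+h,x-h:x+h].max(2)<th).astype('u1')
    n,l,st,ce=cv2.connectedComponentsWithStats(r);k=1+st[1:,4].argmax();return ce[k]+[x-h,y-h],st[k]
k,a=blob((242,235),22,40);b,a2=blob((331,152),8,45);print(k,a,b,a2)
print('knob',two(t,(268.96,231.82),w,k),two(s,(242.37,199.34),w,k))
print('ball',two(t,(228.51,180.58),w,b),onz(w,b,84))
z=lambda u,v:(185+(u+.5)/4.6-.5,165+(v+.5)/4.6-.5)
pv=z(378,86);print('pivot cap',two(t,pv,w,(327,217)),onz(w,(327,217),84),onz(t,pv,84))
print('slot top',onz(t,z(519.5,314.5),30),'wrist',onz(w,(251,257),30), 'outer screw w',onz(w,(253,275.5),30),'top',onz(t,z(587,311),30))
sc=np.array([onz(t,z(*p),14)[:2] for p in((91,102),(679,71),(706,372),(100,405))]);c=sc.mean(0)
d=(sc[0]+sc[3]-sc[1]-sc[2]);print('centre',c,'yaw',np.degrees(np.arctan2(-d[0],d[1])))
for p in((206.5,116),(319.5,100),(238,307)):print('w screws',onz(w,p,14)[:2])
E
```

```text
[241.55 227.11] [  9   8  27  22 176] [330.3  152.54] [  0   1  16  15 172]
knob (array([471.25, -14.97,  73.99]), np.float64(1.0548425195858508)) (array([472.49, -10.64,  87.06]), np.float64(3.3001205584470465))
ball (array([567.27,  73.04,  73.11]), np.float64(1.6023846195940417)) [565.59  74.77  84.  ]
pivot cap (array([569.36,  -3.12,  69.53]), np.float64(1.9329409615030435)) [566.97   2.06  84.  ] [565.1   -3.02  84.  ]
slot top [479.52 -74.3   30.  ] wrist [481.86 -74.92  30.  ] outer screw w [ 484.73 -102.53   30.  ] top [ 483.65 -103.98   30.  ]
centre [512.45 -16.79] yaw 8.074103696072346
w screws [425.91 107.76]
w screws [564.01 127.74]
w screws [ 463.38 -162.91]
```

```bash
python3 -m pendant '[[[1, 41, 0, 0, 0, 0], [1, 41, 0, 0, 0, 0], [0, 0, 30, 0, 0, 0], [0, 0, 30, 0, 0, 0], [0, 0, 30, 0, 0, 0], [0, 0, 0, 0, 0, 0]]]' 40 20
python3 - <<'E'
from h import *
i=grab_frame('wrist');cv2.imwrite('pics/w2.png',i)
E
```

```text
time_s: 3.35
ee_pos: [562.3, 56.6, 141.8]
ee_rot: [-179.5, 0.0, 90.4]
force: [-1.0, 0.2, 0.6]
gripper_width: 45.6
gripper_force: 0.0
```

View pics/w2.png

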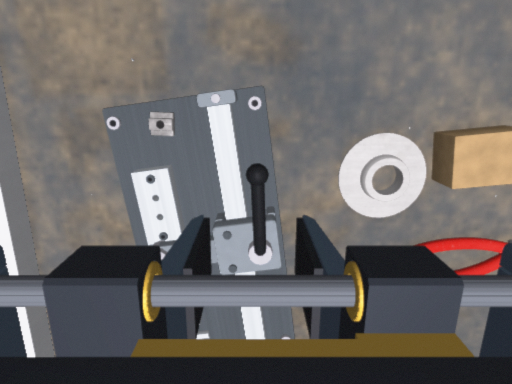

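The lever lies midway between the fingers (bar at column 258, ball at (257,175)). Next I'll descend and swing it open.

```bash
python3 -m pendant '[[[0, 2, 25, 0, 0, 0], [0, 0, 25, 0, 0, 0], [0, 0, 20, 0, 0, 0], [0, 0, 0, 0, 0, 0], [0, 0, 0, 0, 0, 0]]]' 22 20
python3 -m pendant '[[[-0.3, 6.06, 0, 0, 0, 6], [-0.3, 6.06, 0, 0, 0, 6], [-0.3, 6.06, 0, 0, 0, 6], [-0.3, 6.06, 0, 0, 0, 6], [-0.3, 6.06, 0, 0, 0, 6], [-0.3, 6.06, 0, 0, 0, 6], [-0.3, 6.06, 0, 0, 0, 6], [-0.3, 6.06, 0, 0, 0, 6]]]'
```

```text
time_s: 3.9
ee_pos: [568.9, 57.1, 77.9]
ee_rot: [179.8, -0.0, 90.3]
force: [-0.3, -0.2, -0.2]
gripper_width: 22.4
gripper_force: 0.0
time_s: 4.7
ee_pos: [612.7, 38.1, 78.8]
ee_rot: [179.8, -0.2, 42.1]
force: [0.9, 0.0, -0.2]
gripper_width: 22.0
gripper_force: 0.0
```

```bash
python3 - <<'E'
from h import *
i=grab_frame('wrist');cv2.imwrite('pics/w3.png',i)
E
```

```text
(no output)
```

View pics/w3.png

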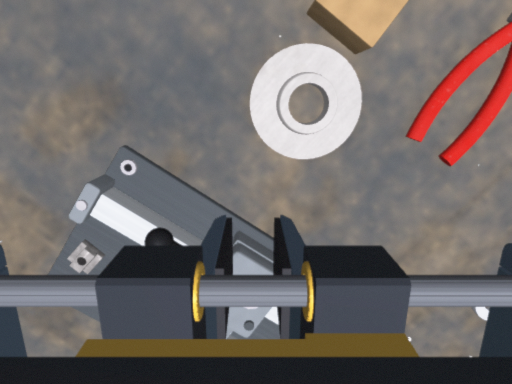

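The ball at (160,240) lies outside the left finger, so the fingers (tips at z≈78) slid over the bar. I'll measure the ball and redo this deeper.

```bash
python3 - <<'E'
from h import *
m=camera_model('wrist');t=camera_model('top');i=grab_frame('top');s=state();print(s['ee_pos'],s['ee_rot'],onz(m,(160,240),84))
cv2.imwrite('pics/t2.png',i)
x,y=228,181;r=(i[y-10:y+10,x-12:x+12].max(2)<45).astype('u1')
n,l,st,ce=cv2.connectedComponentsWithStats(r);k=1+st[1:,4].argmax();b=ce[k]+[x-12,y-10];print(b,st[k],onz(t,b,84),two(t,b,m,(160,240)))
E
```

```text
[612.87  37.77  78.51] [179.82  -0.21  42.28] [565.29  74.22  84.  ]Traceback (most recent call last):
  File "<stdin>", line 5, in <module>
ValueError: attempt to get argmax of an empty sequence
```

```bash
python3 -m pendant '[[[0, 0, -25, 0, 0, 0], [-0.3, -6.06, 0, 0, 0, -6], [-0.6, -12, 0, 0, 0, -8.5], [-0.6, -12, 0, 0, 0, -8.5], [-0.6, -12, 0, 0, 0, -8.5], [-0.3, -7, 0, 0, 0, -8.5], [0, -3, 0, 0, 0, -8.2], [0, 0, 0, 0, 0, 0]]]' 30
python3 - <<'E'
from h import *
m=camera_model('wrist');i=grab_frame('wrist');s=state();print(s['ee_pos'],s['ee_rot'],proj(m,(565.3,74.2,84)),proj(m,s['ee_pos']))
r=(i[60:205].max(2)<35);c=r.sum(0);print([ (k,int(c[k])) for k in range(200,320,4)])
cv2.imwrite('pics/w4.png',i)
E
```

```text
time_s: 5.6
ee_pos: [565.9, 62.9, 102.7]
ee_rot: [179.9, -0.0, 90.6]
force: [-0.8, 0.5, 0.3]
gripper_width: 29.9
gripper_force: 0.0
[566.28  62.8  102.47] [179.86  -0.02  90.43] [251.77 195.47] [253.11 220.23]
[(200, 0), (204, 0), (208, 0), (212, 0), (216, 0), (220, 0), (224, 0), (228, 0), (232, 0), (236, 0), (240, 8), (244, 4), (248, 5), (252, 5), (256, 5), (260, 5), (264, 0), (268, 0), (272, 0), (276, 0), (280, 0), (284, 0), (288, 0), (292, 0), (296, 0), (300, 0), (304, 0), (308, 0), (312, 0), (316, 0)]
```

View pics/w4.png

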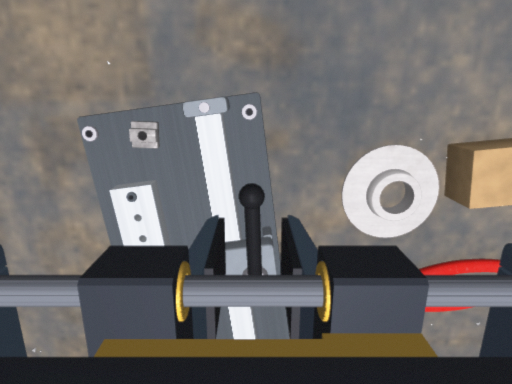

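The lever (column 253, ball at (252,196)) is centred between the fingers. I'll lower to about z=65 and swing.

```bash
python3 -m pendant '[[[-6, 0, 20, 0, 0, 0], [0, 0, 19, 0, 0, 0], [0, 0, 0, 0, 0, 0], [0, 0, 0, 0, 0, 0], [0, 0, 0, 0, 0, 0]]]' 22
python3 -m pendant '[[[-0.3, 6.06, 0, 0, 0, 6], [-0.3, 6.06, 0, 0, 0, 6], [-0.3, 6.06, 0, 0, 0, 6], [0, 0, 0, 0, 0, 0]]]'
python3 -m pendant '[[[-0.3, 6.06, 0, 0, 0, 6], [-0.3, 6.06, 0, 0, 0, 6], [-0.3, 6.06, 0, 0, 0, 6], [-0.3, 6.06, 0, 0, 0, 6], [-0.3, 6.06, 0, 0, 0, 6], [0, 0, 0, 0, 0, 0]]]'
```

```text
time_s: 6.15
ee_pos: [566.9, 56.7, 63.3]
ee_rot: [179.9, -0.0, 90.5]
force: [0.4, -0.6, 0.5]
gripper_width: 21.7
gripper_force: 0.0
time_s: 6.55
ee_pos: [585.3, 53.9, 63.2]
ee_rot: [179.8, -0.1, 72.5]
force: [-0.5, 0.1, 0.2]
gripper_width: 22.1
gripper_force: 0.0
time_s: 7.15
ee_pos: [609.7, 37.6, 62.7]
ee_rot: [179.9, -0.1, 42.6]
force: [0.2, -0.4, 1.1]
gripper_width: 21.7
gripper_force: 0.0
```

```bash
python3 - <<'E'
from h import *
m=camera_model('wrist');i=grab_frame('wrist');cv2.imwrite('pics/w5.png',i);s=state()
p=proj(m,(565.3,74.2,84));print(p,i[int(p[1])-4:int(p[1])+5:4,int(p[0])-4:int(p[0])+5:4].max(2))
for a in range(20,100,6):
    q=np.radians(a);P=(566.5+75*np.cos(q),-1.5+75*np.sin(q),84);p=proj(m,P);print(a,p,i[int(p[1])-2:int(p[1])+3,int(p[0])-2:int(p[0])+3].max(2).mean())
E
```

```text
[156.97 245.54] [[37 36 36]
 [38 37 33]
 [33 32 29]]
20 [300.96 215.47] 133.52
26 [288.39 211.22] 154.52
32 [275.3  208.22] 142.44
38 [261.86 206.54] 125.88
44 [248.29 206.2 ] 127.48
50 [234.76 207.21] 114.44
56 [221.47 209.56] 80.28
62 [208.62 213.2 ] 114.48
68 [196.37 218.07] 115.2
74 [184.9  224.08] 115.24
80 [174.35 231.14] 124.32
86 [164.84 239.12] 30.68
92 [156.49 247.91] 33.52
98 [149.38 257.37] 31.56
```

View pics/w5.png

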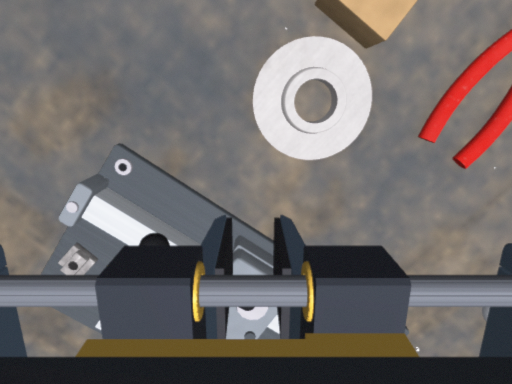

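The lever has not moved: the ball is still at (155,245), although the fingers swept past. I'll put a finger close-up and a side view in one mosaic to see where the tips really are.

```bash
python3 - <<'E'
from h import *
i=cv2.imread('pics/w5.png');s=grab_frame('scene');m=camera_model('scene')
print(proj(m,state()['ee_pos']),proj(m,(565.3,74.2,84)))
a=cv2.resize(i[195:315,185:325],(420,360),interpolation=2)
b=cv2.resize(s[95:245,180:330],(375,360),interpolation=2)
cv2.imwrite('pics/mos.png',np.hstack([a,b]))
E
```

```text
[258.55 156.38] [234.18 155.52]
```

View pics/mos.png

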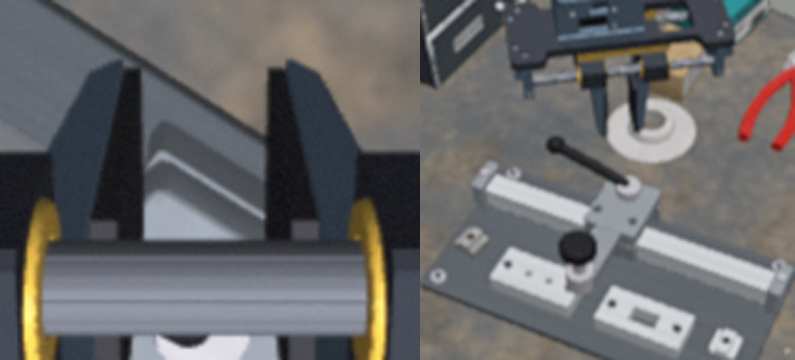

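The side view shows the finger tips at about scene pixel (260,149), above the projected TCP (258.5,156). The real tips are therefore well above the reported TCP. I'll triangulate by how much.

```bash
python3 - <<'E'
from h import *
w=camera_model('wrist');s=camera_model('scene');e=state()['ee_pos'];print(e,state()['ee_rot'])
q=lambda u,v:(180+(u-420)/2.5,95+v/2.4)
for a,b in(((142,68),(602,135)),((267,68),(634,130))):
    print(two(w,(185+a[0]/3,195+a[1]/3),s,q(*b)))
print(proj(w,e),proj(w,e+[0,0,25]),proj(s,e+[0,0,25]), 'Rcam z',w['T'])
E
```

```text
[608.96  37.97  62.44] [-180.     -0.02   42.66]
(array([605.49,  51.34,  75.  ]), np.float64(0.07613216915024314))
(array([624.27,  31.27,  76.32]), np.float64(4.327662401959188))
[252.37 220.42] [252.33 235.56] [258.49 148.89] Rcam z [[  0.68   0.71   0.2  666.61]
 [ -0.74   0.65   0.19  90.75]
 [  0.    -0.28   0.96 271.14]
 [  0.     0.     0.     1.  ]]
```

Tips appear to be about 25 mm above the reported TCP. I'll go back and descend in force-checked steps to TCP z≈38; only the base plate at 12 mm lies below there.

```bash
python3 -m pendant '[[[0, 0, -35, 0, 0, 0], [-0.3, -6.06, 0, 0, 0, -6], [-0.6, -12, 0, 0, 0, -8.5], [-0.6, -12, 0, 0, 0, -8.5], [-0.6, -12, 0, 0, 0, -8.5], [-0.3, -6, 0, 0, 0, -8.5], [0, 0, 0, 0, 0, -8.2], [0, 0, 0, 0, 0, 0]]]' 30
python3 -m pendant '[[[0, 0, 15, 0, 0, 0], [0, 0, 15, 0, 0, 0], [0, 0, 0, 0, 0, 0]]]'
python3 -m pendant '[[[0, 0, 10, 0, 0, 0], [0, 0, 10, 0, 0, 0], [0, 0, 10, 0, 0, 0], [0, 0, 0, 0, 0, 0]]]'
```

```text
time_s: 8.05
ee_pos: [567.5, 61.8, 97.4]
ee_rot: [180.0, -0.0, 90.8]
force: [1.0, 0.3, 0.5]
gripper_width: 29.9
gripper_force: 0.0
time_s: 8.35
ee_pos: [566.3, 61.4, 65.4]
ee_rot: [-179.8, 0.0, 90.6]
force: [-0.3, 0.1, -0.3]
gripper_width: 30.0
gripper_force: 0.0
time_s: 8.75
ee_pos: [566.7, 61.3, 35.4]
ee_rot: [-179.8, 0.0, 90.7]
force: [-0.2, -0.6, -0.4]
gripper_width: 30.1
gripper_force: 0.0
```

```bash
python3 -m pendant '[[[-4, 0, 0, 0, 0, 0], [0, 0, 0, 0, 0, 0], [0, 0, 0, 0, 0, 0], [0, 0, 0, 0, 0, 0]]]' 6 5
```

```text
time_s: 9.15
ee_pos: [567.6, 57.2, 37.1]
ee_rot: [-180.0, 0.0, 90.7]
force: [-1.9, -1.0, 0.5]
gripper_width: 15.7
gripper_force: 4.9
```

Something is held at 4.9 N. Now swing.

```bash
python3 -m pendant '[[[-0.3, 6.06, 0, 0, 0, 6], [-0.3, 6.06, 0, 0, 0, 6], [-0.3, 6.06, 0, 0, 0, 6], [0, 0, 0, 0, 0, 0]]]' - 8
python3 -m pendant '[[[-0.3, 6.06, 0, 0, 0, 6], [-0.3, 6.06, 0, 0, 0, 6], [-0.3, 6.06, 0, 0, 0, 6], [-0.3, 6.06, 0, 0, 0, 6], [-0.3, 6.06, 0, 0, 0, 6], [-0.3, 6.06, 0, 0, 0, 6], [0, 0, 0, 0, 0, 0]]]'
python3 - <<'E'
from h import *
print(state()['force'],state()['torque'])
m=camera_model('wrist');i=grab_frame('wrist');cv2.imwrite('pics/w6.png',i)
p=proj(m,(565.3,74.2,84));print(p,i[int(p[1])-4:int(p[1])+5:4,int(p[0])-4:int(p[0])+5:4].max(2))
r=(i[120:246,215:295].max(2)<38).astype('u1');n,l,st,ce=cv2.connectedComponentsWithStats(r);print(st[:6],ce[:6])
E
```

```text
time_s: 9.55
ee_pos: [586.6, 54.3, 37.1]
ee_rot: [179.9, 0.0, 72.7]
force: [1.3, -3.8, -1.2]
gripper_width: 15.6
gripper_force: 8.1
time_s: 10.25
ee_pos: [614.7, 33.5, 37.0]
ee_rot: [-180.0, 0.1, 36.8]
force: [-2.3, -3.4, 0.2]
gripper_width: 15.4
gripper_force: 8.2
[-2.3  -3.37  0.19] [-0.65  0.6  -0.04]
[135.34 278.67] [[32 32 33]
 [65 65 64]
 [71 72 70]]
[[   0    0   80  126 9278]
 [  14   86   49   40  797]
 [  36   96    1    1    1]
 [  46   97    1    1    1]
 [  46  124    2    2    3]] [[ 39.76  58.7 ]
 [ 36.43 106.45]
 [ 36.    96.  ]
 [ 46.    97.  ]
 [ 46.33 124.67]]
```

```bash
python3 -m pendant '[[[-0.2, 4, 0, 0, 0, 4], [-0.2, 4, 0, 0, 0, 4], [0, 0, 0, 0, 0, 0]]]'
python3 -m pendant '[[[-0.1, 2, 0, 0, 0, 1], [0, 2, 0, 0, 0, 0], [0, 0, 0, 0, 0, 0]]]'
```

```text
time_s: 10.6
ee_pos: [618.1, 27.8, 37.0]
ee_rot: [-179.9, 0.1, 28.8]
force: [-5.1, -0.4, 1.3]
gripper_width: 15.3
gripper_force: 8.3
time_s: 10.9
ee_pos: [618.4, 25.1, 36.9]
ee_rot: [-179.8, 0.2, 27.9]
force: [-7.8, 2.1, 2.8]
gripper_width: 15.2
gripper_force: 8.5
```

The reaction of about 6 N shows the lever is at its open stop. Release, rise, and go over the knob.

```bash
python3 -m pendant '[[[0, 0, 0, 0, 0, 0], [0, 0, 0, 0, 0, 0], [0, 0, -40, 0, 0, 0], [0, 0, -40, 0, 0, 0], [-50, -12, 0, 0, 0, 0], [-50, -12, 0, 0, 0, 0], [-49, -10, 0, 0, 0, 0], [0, 0, 0, 0, 0, 0]]]' 70 20
python3 -m pendant '[[[0, 0, 0, 0, 0, 6.6], [0, 0, 0, 0, 0, 6.6], [0, 0, 0, 0, 0, 6.6], [0, 0, 0, 0, 0, 0]]]'
python3 - <<'E'
from h import *
t,s,w=map(camera_model,('top','scene','wrist'));print(state()['ee_pos'],state()['ee_rot'])
i=grab_frame('scene');cv2.imwrite('pics/s3.png',i);j=grab_frame('wrist');cv2.imwrite('pics/w7.png',j)
print('top knob@97',onz(t,(268.96,231.82),97),onz(s,(242.37,199.34),97))
l=[]
x,y=242,199;r=(i[y-14:y+14,x-14:x+14].max(2)<45).astype('u1');n,L,st,ce=cv2.connectedComponentsWithStats(r)
print(st[1:],ce[1:]+[x-14,y-14])
for a in (29,91): print(a,[int(i[tuple(np.int32(proj(s,(566+k*np.cos(np.radians(a)),-1.5+k*np.sin(np.radians(a)),86)))[::-1])].max()) for k in (30,40,50,60,75)])
E
```

```text
time_s: 11.7
ee_pos: [469.6, -15.2, 116.5]
ee_rot: [-179.9, 0.3, 27.7]
force: [0.6, -0.3, -0.1]
gripper_width: 69.8
gripper_force: 0.0
time_s: 12.1
ee_pos: [478.3, -14.4, 117.6]
ee_rot: [180.0, -0.2, 8.0]
force: [-0.3, -0.3, -0.2]
gripper_width: 69.7
gripper_force: 0.0
[478.3  -14.43 117.65] [179.97  -0.21   7.97]
top knob@97 [469.08 -14.64  97.  ] [468.21 -15.89  97.  ]
[[10  8 13 13 78]
 [15 13  2  1  2]] [[243.88 199.86]
 [243.5  198.  ]]
29 [81, 36, 81, 78, 67]
91 [104, 120, 140, 145, 143]
```

```bash
python3 - <<'E'
from h import *
s=camera_model('scene');i=cv2.imread('pics/s3.png')
for a in range(15,100,4):
    v=[]
    for k in range(30,78,6):
        u=np.int32(np.round(proj(s,(566+k*np.cos(np.radians(a)),-1.5+k*np.sin(np.radians(a)),84))));v.append(int(i[u[1],u[0]].max()))
    print(a,v)
E
python3 -m pendant '[[[-9.5, -0.5, 0, 0, 0, 0], [0, 0, 20, 0, 0, 0], [0, 0, 20, 0, 0, 0], [0, 0, 20, 0, 0, 0], [0, 0, 0, 0, 0, 0]]]'
python3 -m pendant '[[[0, 0, 0, 0, 0, 0], [0, 0, 0, 0, 0, 0], [0, 0, 0, 0, 0, 0], [0, 0, 0, 0, 0, 0]]]' 20 15
```

```text
15 [55, 81, 81, 82, 82, 81, 81, 80]
19 [70, 68, 62, 81, 81, 80, 80, 81]
23 [79, 53, 41, 79, 81, 80, 79, 81]
27 [82, 55, 32, 63, 82, 81, 80, 79]
31 [81, 72, 39, 57, 81, 80, 80, 77]
35 [81, 76, 39, 46, 80, 89, 167, 195]
39 [81, 79, 48, 35, 69, 96, 190, 201]
43 [80, 80, 59, 35, 62, 78, 106, 188]
47 [80, 81, 84, 70, 35, 63, 83, 145]
51 [80, 80, 92, 116, 32, 56, 78, 85]
55 [80, 82, 107, 104, 39, 33, 54, 81]
59 [81, 83, 114, 111, 96, 46, 43, 52]
63 [80, 90, 112, 110, 103, 93, 45, 40]
67 [80, 105, 112, 109, 109, 100, 92, 45]
71 [96, 126, 116, 109, 109, 109, 109, 99]
75 [82, 130, 131, 114, 110, 109, 108, 109]
79 [103, 144, 130, 128, 121, 108, 107, 106]
83 [100, 135, 143, 139, 133, 125, 117, 114]
87 [100, 123, 120, 124, 153, 148, 141, 133]
91 [93, 90, 94, 90, 96, 137, 140, 138]
95 [93, 104, 95, 91, 89, 85, 91, 91]
99 [108, 104, 103, 108, 104, 103, 103, 105]
time_s: 12.7
ee_pos: [464.2, -15.2, 55.1]
ee_rot: [-179.9, 0.3, 8.0]
force: [0.2, -0.2, 0.3]
gripper_width: 69.9
gripper_force: 0.0
time_s: 13.1
ee_pos: [467.4, -15.4, 57.8]
ee_rot: [180.0, -0.1, 7.9]
force: [0.1, -0.1, -0.8]
gripper_width: 40.6
gripper_force: 0.0
```

```bash
python3 -m pendant '[[[0, 0, 0, 0, 0, 0], [0, 0, 0, 0, 0, 0], [0, 0, 0, 0, 0, 0]]]' 20 20
python3 - <<'E'
from h import *
print(state()['ee_pos'],state()['gripper_width'],state()['gripper_force'])
E
```

```text
time_s: 13.4
ee_pos: [467.3, -16.0, 57.5]
ee_rot: [179.9, -0.1, 7.9]
force: [-0.7, -4.1, 3.5]
gripper_width: 31.3
gripper_force: 20.0
[467.32 -15.99  57.51] 31.265425283634677 20.000373423099518
```

```bash
python3 -m pendant '[[[0, 4, 0, 0, 0, 0], [0, 5, 0, 0, 0, 0], [0, 5, 0, 0, 0, 0], [0, 0, 0, 0, 0, 0]]]'
python3 -m pendant '[[[0, 6, 0, 0, 0, 0], [0, 6, 0, 0, 0, 0], [0, 6, 0, 0, 0, 0], [0, 6, 0, 0, 0, 0], [0, 6, 0, 0, 0, 0], [0, 6, 0, 0, 0, 0], [0, 6, 0, 0, 0, 0], [0, 0, 0, 0, 0, 0]]]'
python3 -m pendant '[[[0, 4, 0, 0, 0, 0], [0, 0, 0, 0, 0, 0], [0, 0, 0, 0, 0, 0]]]'
```

```text
time_s: 13.8
ee_pos: [469.2, -29.7, 57.1]
ee_rot: [180.0, -0.0, 7.8]
force: [0.7, 1.9, 3.0]
gripper_width: 31.2
gripper_force: 20.0
time_s: 14.6
ee_pos: [475.3, -72.2, 57.2]
ee_rot: [179.9, -0.1, 7.9]
force: [2.6, -0.0, 4.0]
gripper_width: 30.9
gripper_force: 20.0
time_s: 14.9
ee_pos: [475.6, -75.3, 57.2]
ee_rot: [179.9, -0.1, 7.9]
force: [3.1, 1.7, 3.1]
gripper_width: 31.0
gripper_force: 20.0
```

```bash
python3 -m pendant '[[[0, 0, 0, 0, 0, 0], [0, 0, 0, 0, 0, 0], [0, 0, -30, 0, 0, 0], [0, 0, -40, 0, 0, 0], [50, 0, 0, 0, 0, 0], [50, 0, 0, 0, 0, 0], [50, 0, 0, 0, 0, 0], [0, 0, 0, 0, 0, 0]]]' 60 10
python3 - <<'E'
from h import *
t=camera_model('top');s=camera_model('scene');i=grab_frame('top');j=grab_frame('scene');print(state()['ee_pos'],state()['ee_rot'])
cv2.imwrite('pics/t4.png',i);cv2.imwrite('pics/s4.png',j)
kt=proj(t,(477,-75,97));ks=proj(s,(477,-75,97));print(kt,ks)
def blob(i,c,w,th=45):
    x,y=np.int32(c);r=(i[y-w:y+w,x-w:x+w].max(2)<th).astype('u1');n,l,st,ce=cv2.connectedComponentsWithStats(r);k=1+st[1:,4].argmax();return ce[k]+[x-w,y-w],st[k]
a,st1=blob(i,kt,14);b,st2=blob(j,ks,14);print(a,st1,b,st2,two(t,a,s,b))
# white pieces
for im,m,nm in((i,t,'top'),(j,s,'scene')):
    c=proj(m,(480,-75,30)).astype(int)
    g=(im.min(2)>170).astype('u1');n,l,st,ce=cv2.connectedComponentsWithStats(g)
    print(nm,c,[(st[k],ce[k]) for k in range(1,n) if st[k,4]>25 and np.hypot(*(ce[k]-c))<55])
A=cv2.resize(i[165:265,205:355],(600,400),interpolation=2)[:, :430]
B=cv2.resize(j[150:270,190:340],None,fx=2.45,fy=400/120,interpolation=2)
cv2.imwrite('pics/mos2.png',np.hstack([A,B]))
E
```

```text
time_s: 15.7
ee_pos: [628.0, -53.6, 124.8]
ee_rot: [180.0, -0.0, 8.0]
force: [-1.3, 0.6, -0.5]
gripper_width: 60.2
gripper_force: 0.0
[622.69 -54.15 125.11] [-179.98    0.26    7.93]
[301.15 230.41] [269.61 209.58]Traceback (most recent call last):
  File "<stdin>", line 7, in <module>
  File "<stdin>", line 6, in blob
ValueError: attempt to get argmax of an empty sequence
```

```bash
python3 -m pendant '[[[0, -48, -10, 0, 0, 0], [0, -48, 0, 0, 0, 0], [0, -48, 0, 0, 0, 0], [-10, -48, 0, 0, 0, 0], [0, 0, 0, 0, 0, 0]]]'
python3 - <<'E'
from h import *
t=camera_model('top');s=camera_model('scene');i=grab_frame('top');j=grab_frame('scene');print(state()['ee_pos'],state()['ee_rot'])
cv2.imwrite('pics/t4.png',i);cv2.imwrite('pics/s4.png',j)
A=cv2.resize(i[165:265,205:355],(600,400),interpolation=2)[:, :430]
B=cv2.resize(j[150:270,190:340],None,fx=2.45,fy=400/120,interpolation=2)
cv2.imwrite('pics/mos2.png',np.hstack([A,B]))
kt=proj(t,(477,-75,97));ks=proj(s,(477,-75,97));print(kt,ks)
def blob(i,c,w,th=45):
    x,y=np.int32(c);r=(i[y-w:y+w,x-w:x+w].max(2)<th).astype('u1');n,l,st,ce=cv2.connectedComponentsWithStats(r)
    if n<2:return None
    k=1+st[1:,4].argmax();return ce[k]+[x-w,y-w],st[k]
print(blob(i,kt,14),blob(j,ks,14))
for im,m,nm in((i,t,'top'),(j,s,'scene')):
    c=proj(m,(480,-75,30)).astype(int)
    g=(im.min(2)>170).astype('u1');n,l,st,ce=cv2.connectedComponentsWithStats(g)
    print(nm,c,[(st[k],ce[k]) for k in range(1,n) if st[k,4]>25 and np.hypot(*(ce[k]-c))<55])
E
```

```text
time_s: 16.3
ee_pos: [583.2, 138.7, 137.0]
ee_rot: [-179.9, 0.2, 8.2]
force: [-0.2, -0.6, -0.3]
gripper_width: 59.7
gripper_force: 0.0
[585.48 134.54 137.13] [179.94   0.08   8.01]
[301.15 230.41] [269.61 209.58]
(array([299.13, 231.21]), array([ 7,  6, 16, 16, 63], dtype=int32)) (array([270.11, 210.02]), array([ 9,  8, 14, 13, 85], dtype=int32))
top [297 232] [(array([292, 177,  11,  10,  61], dtype=int32), array([297.67, 182.3 ])), (array([309, 189,  28,  12, 282], dtype=int32), array([322.68, 194.04])), (array([325, 221,  12,  12, 101], dtype=int32), array([330.29, 226.34])), (array([279, 224,  38,  19, 410], dtype=int32), array([295.34, 234.45])), (array([229, 226,  39,  20, 628], dtype=int32), array([247.86, 235.64]))]
scene [269 226] [(array([207, 168,  66,  30, 529], dtype=int32), array([239.8, 182.4])), (array([285, 179,   9,   6,  33], dtype=int32), array([288.85, 181.97])), (array([209, 198,  37,  25, 453], dtype=int32), array([227.04, 210.11])), (array([293, 200,  29,  16, 226], dtype=int32), array([307.26, 207.31])), (array([250, 214,  39,  26, 415], dtype=int32), array([269.4 , 227.09])), (array([296, 232,  13,  12,  92], dtype=int32), array([302.08, 237.52]))]
```

View pics/mos2.png

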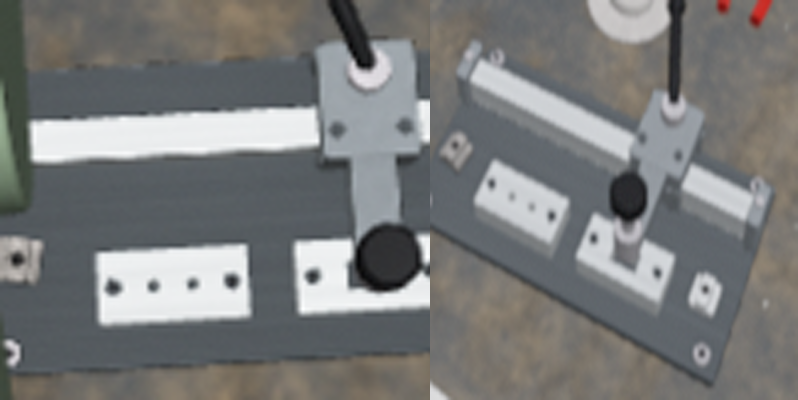

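The head is over the slotted piece. In the mosaic, the knob is at (388,257) in the top view and the lever points away, open. Next I'll check the alignment and lever angle numerically.

```bash
python3 - <<'E'
from h import *
t=camera_model('top');s=camera_model('scene')
ey=np.array([-.1405,.990,0])
k=onz(t,(299.13,231.21),97);p=onz(t,(297.9,233.4),30);q=onz(s,(270.11,210.02),97)
pb=onz(s,(269.5,227),30)
print(k,p,(p-k)@ey,'scene',q,pb,(pb-q)@ey, two(t,(299.13,231.21),s,(270.11,210.02)))
i=cv2.imread('pics/t4.png')
pv=onz(t,(297.67,182.3),79);print('pivot',pv,k+97*np.array([.990,.1405,0]))
for a in range(20,50,3):
    v=[int(i[tuple(np.int32(np.round(proj(t,(pv[0]+r*np.cos(np.radians(a)),pv[1]+r*np.sin(np.radians(a)),84))))[::-1])].max()) for r in(25,35,45,55,65,75)];print(a,v)
E
```

```text
[475.16 -71.29  97.  ] [478.72 -75.08  30.  ] -4.252373539192396 scene [476.65 -76.38  97.  ] [479.19 -74.57  30.  ] 1.4292103368765792 (array([477.29, -73.37,  92.91]), np.float64(4.668834002488805))
pivot [573.57 -63.56  79.  ] [571.19 -57.66  97.  ]
20 [42, 85, 114, 106, 98, 104]
23 [42, 43, 44, 85, 106, 86]
26 [40, 46, 39, 38, 44, 27]
29 [40, 47, 50, 49, 42, 29]
32 [40, 47, 29, 27, 21, 19]
35 [29, 26, 39, 19, 98, 83]
38 [29, 18, 94, 120, 113, 109]
41 [37, 88, 101, 117, 115, 113]
44 [37, 100, 102, 113, 114, 116]
47 [101, 101, 108, 108, 109, 116]
```

The lever is at 30° world (about 1.19 rad, open) and the pin is centred to within about 2 mm. Now to lock it.

```bash
python3 -m pendant '[[[4, 43, 0, 0, 0, 0], [4, 43, 0, 0, 0, 0], [4, 43, 0, 0, 0, 0], [3, 42, 0, 0, 0, 0], [0, 0, 0, 0, 0, -7], [0, 0, 0, 0, 0, -7], [0, 0, 0, 0, 0, -7], [0, 0, 0, 0, 0, 0]]]' 40 10
python3 -m pendant '[[[0, 0, 0, 0, 0, 0]]]'
```

```text
time_s: 17.2
ee_pos: [624.7, -35.1, 136.9]
ee_rot: [180.0, 0.1, 28.7]
force: [0.2, -0.4, -0.5]
gripper_width: 40.1
gripper_force: 0.0
time_s: 17.3
ee_pos: [625.1, -34.3, 137.0]
ee_rot: [180.0, 0.0, 28.6]
force: [-0.0, 0.3, -0.5]
gripper_width: 39.9
gripper_force: 0.0
```

```bash
python3 -m pendant '[[[0, 0, 30, 0, 0, 0], [0, 0, 30, 0, 0, 0], [0, 0, 20, 0, 0, 0], [0, 0, 20, 0, 0, 0], [0, 0, 0, 0, 0, 0]]]'
python3 -m pendant '[[[0, 0, 0, 0, 0, 0], [0, 0, 0, 0, 0, 0], [0, 0, 0, 0, 0, 0], [0, 0, 0, 0, 0, 0], [0, 0, 0, 0, 0, 0]]]' 6 8
```

```text
time_s: 17.8
ee_pos: [623.0, -33.0, 34.2]
ee_rot: [-179.8, 0.3, 28.8]
force: [-0.5, 0.3, -0.0]
gripper_width: 40.2
gripper_force: 0.0
time_s: 18.3
ee_pos: [626.7, -32.7, 38.2]
ee_rot: [179.9, -0.1, 28.9]
force: [0.5, 0.3, 3.7]
gripper_width: 15.2
gripper_force: 7.7
```

```bash
python3 -m pendant '[[[-0.3, -6.3, 0, 0, 0, -6], [-0.3, -6.3, 0, 0, 0, -6], [-0.3, -6.3, 0, 0, 0, -6], [-0.3, -6.3, 0, 0, 0, -6], [0, 0, 0, 0, 0, 0]]]' - 5
python3 -m pendant '[[[-0.3, -6.3, 0, 0, 0, -6], [-0.3, -6.3, 0, 0, 0, -6], [-0.3, -6.3, 0, 0, 0, -6], [-0.3, -6.3, 0, 0, 0, -6], [0, 0, 0, 0, 0, 0]]]'
```

```text
time_s: 18.8
ee_pos: [609.4, -13.8, 38.1]
ee_rot: [179.9, -0.0, 52.9]
force: [-1.5, -0.9, 5.0]
gripper_width: 15.6
gripper_force: 5.1
time_s: 19.3
ee_pos: [586.9, -4.1, 37.9]
ee_rot: [179.9, 0.1, 76.8]
force: [-0.8, -5.0, 5.6]
gripper_width: 15.5
gripper_force: 5.4
```

```bash
python3 -m pendant '[[[-1, -6.2, 0, 0, 0, -6], [-0.5, -6.2, 0, 0, 0, -6], [-0.3, -6.2, 0, 0, 0, -6], [-0.2, -4, 0, 0, 0, -3], [0, 0, 0, 0, 0, 0]]]' - 12
python3 -m pendant '[[[0, -2, 0, 0, 0, 0], [0, -2, 0, 0, 0, 0], [0, 0, 0, 0, 0, 0]]]'
```

```text
time_s: 19.8
ee_pos: [569.0, -4.0, 38.4]
ee_rot: [179.4, 0.1, 97.7]
force: [7.2, -3.9, 0.3]
gripper_width: 14.9
gripper_force: 12.2
time_s: 20.1
ee_pos: [568.9, -4.1, 38.6]
ee_rot: [179.0, 0.2, 97.6]
force: [14.6, -1.6, -3.3]
gripper_width: 15.3
gripper_force: 12.1
```

```bash
python3 -m pendant '[[[0, 0, 0, 0, 0, 0], [0, 2, 0, 0, 0, 0], [0, 2, -40, 0, 0, 0], [0, 0, -45, 0, 0, 0], [45, 0, 0, 0, 0, 0], [45, 0, 0, 0, 0, 0], [45, 0, 0, 0, 0, 0], [0, 0, 0, 0, 0, 0]]]' 40 10
python3 - <<'E'
from h import *
t=camera_model('top');s=camera_model('scene');i=grab_frame('top');j=grab_frame('scene');print(state()['ee_pos'],state()['ee_rot'])
cv2.imwrite('pics/t5.png',i);cv2.imwrite('pics/s5.png',j)
for im,m,n in((i,t,'top'),(j,s,'scene')):
    c=proj(m,(477,-74,97)).astype(int);x,y=c-14
    print(n,[ (st[k],ce[k]+[x,y]) for N,l,st,ce in[cv2.connectedComponentsWithStats((im[y:y+28,x:x+28].max(2)<50).astype('u1'))] for k in range(1,N) if st[k,4]>30],x,y)
    for (px,py) in((571.6,-61.7),(573.5,-63.5)):
        print(px,[(a,[int(im[tuple(np.int32(np.round(proj(m,(px+r*np.cos(np.radians(a)),py+r*np.sin(np.radians(a)),84))))[::-1])].max()) for r in(35,45,55,65,75)]) for a in range(86,106,2)])
E
```

```text
time_s: 20.9
ee_pos: [544.0, 135.6, 121.5]
ee_rot: [-179.9, -0.2, 98.0]
force: [-0.5, -0.7, -0.1]
gripper_width: 39.7
gripper_force: 0.0
[544.75 131.63 121.47] [-179.89   -0.     97.9 ]
top [(array([ 8,  6, 16, 16, 94], dtype=int32), array([300.12, 229.18]))] 286 216
571.6 [(86, [33, 70, 117, 118, 106]), (88, [42, 35, 73, 87, 54]), (90, [42, 45, 33, 45, 27]), (92, [37, 45, 42, 41, 43]), (94, [37, 39, 40, 42, 45]), (96, [26, 28, 28, 30, 38]), (98, [30, 31, 20, 23, 22]), (100, [30, 79, 78, 78, 19]), (102, [79, 79, 96, 98, 78]), (104, [79, 94, 95, 97, 97])]
573.5 [(86, [53, 107, 120, 117, 127]), (88, [35, 73, 114, 114, 113]), (90, [35, 41, 69, 82, 29]), (92, [44, 46, 32, 41, 33]), (94, [44, 46, 43, 42, 41]), (96, [38, 39, 40, 41, 42]), (98, [27, 29, 30, 31, 29]), (100, [27, 31, 20, 77, 22]), (102, [29, 31, 78, 96, 31]), (104, [29, 78, 97, 98, 98])]
scene [(array([  9,   7,  14,  14, 151], dtype=int32), array([270.43, 208.8 ]))] 255 195
571.6 [(86, [75, 91, 87, 101, 96]), (88, [59, 91, 87, 82, 46]), (90, [49, 52, 52, 48, 42]), (92, [49, 52, 52, 45, 46]), (94, [49, 40, 40, 41, 38]), (96, [36, 40, 44, 37, 38]), (98, [36, 42, 44, 92, 26]), (100, [47, 61, 101, 92, 55]), (102, [47, 102, 101, 124, 110]), (104, [70, 102, 125, 132, 123])]
573.5 [(86, [92, 106, 129, 132, 120]), (88, [92, 106, 107, 101, 66]), (90, [75, 91, 57, 63, 42]), (92, [56, 56, 57, 54, 41]), (94, [56, 56, 49, 45, 46]), (96, [46, 45, 44, 36, 36]), (98, [46, 45, 36, 36, 24]), (100, [46, 35, 86, 72, 50]), (102, [35, 42, 86, 112, 104]), (104, [35, 87, 119, 131, 104])]
```

```bash
python3 - <<'E'
from h import *
def az(im,m,pv):
    o=np.array(pv);P=np.array([proj(m,(o[0]+r*np.cos(q),o[1]+r*np.sin(q),84)) for r in(22,82) for q in np.radians([80,108])])
    mask=np.zeros(im.shape[:2],'u1');cv2.fillConvexPoly(mask,cv2.convexHull(P.astype('f4')).astype(int),1)
    v,u=np.nonzero(mask&(im.max(2)<58));W=np.array([onz(m,(a,b),84)[:2] for a,b in zip(u,v)])
    d=cv2.fitLine(W.astype('f4'),cv2.DIST_HUBER,0,.01,.01).ravel();return len(W),np.degrees(np.arctan2(d[1],d[0]))%180,d[2:]
for n in('top','scene'):
    m=camera_model(n)
    print(n,az(cv2.imread(f'pics/{n}0.png'),m,(565.5,-2)),az(cv2.imread(f'pics/{n[0]}5.png'),m,(572.5,-62)))
    # rail direction from white rail pixels, plane z=37
    im=cv2.imread(f'pics/{n}0.png');ms=[]
    P=[proj(m,(506+a*.99-b*.1405,-18+a*.1405+b*.99,37)) for a,b in((-13,-130),(13,-130),(13,130),(-13,130))]
    k=np.zeros(im.shape[:2],'u1');cv2.fillConvexPoly(k,np.int32(P),1);v,u=np.nonzero(k&(im.min(2)>190))
    W=np.array([onz(m,(a,b),37)[:2] for a,b in zip(u,v)]);d=cv2.fitLine(W.astype('f4'),cv2.DIST_HUBER,0,.01,.01).ravel();print('rail',len(W),np.degrees(np.arctan2(d[1],d[0]))%180)
E
```

```text
top (179, np.float32(90.141266), array([564.63,  50.72], dtype=float32)) (177, np.float32(95.137726), array([568.36, -10.21], dtype=float32))
rail 1 88.72565
scene (101, np.float32(85.32579), array([564.11,  50.62], dtype=float32)) (103, np.float32(91.20355), array([567.8 ,  -9.32], dtype=float32))
rail 1 171.84305
```

The lever came about 5° beyond its starting angle and stops hard, so it is locked. The head has not moved. Now shut the fingers and go over the knob.

```bash
python3 -m pendant '[[[-39, -19.3, 0, 0, 0, 0], [-39, -19.3, 0, 0, 0, 0], [-39, -19.3, 0, 0, 0, 0], [-39, -19.2, 0, 0, 0, 0], [-39, -19.2, 0, 0, 0, 0], [0, 0, 0, 0, 0, 0], [0, 0, 0, 0, 0, 0], [0, 0, 0, 0, 0, 0]]]' 0 10
python3 -m pendant '[[[0, 0, 0, 0, 0, 0], [0, 0, 0, 0, 0, 0], [0, 0, 0, 0, 0, 0]]]'
```

```text
time_s: 21.8
ee_pos: [477.1, -75.5, 121.9]
ee_rot: [-180.0, -0.0, 97.8]
force: [0.1, 0.2, 0.3]
gripper_width: 0.5
gripper_force: 0.0
time_s: 22.1
ee_pos: [477.2, -74.9, 121.9]
ee_rot: [-180.0, -0.0, 98.0]
force: [-0.5, -0.4, 0.2]
gripper_width: 0.6
gripper_force: 0.0
```

```bash
for k in 1; do python3 -m pendant '[[[0, 0, 7, 0, 0, 0], [0, 0, 6, 0, 0, 0], [0, 0, 0, 0, 0, 0]]]' | grep -E 'pos|force:'; done
python3 -m pendant '[[[0, 0, 3, 0, 0, 0], [0, 0, 3, 0, 0, 0], [0, 0, 0, 0, 0, 0]]]' | grep -E 'pos|force:'
python3 -m pendant '[[[0, 0, 3, 0, 0, 0], [0, 0, 3, 0, 0, 0], [0, 0, 0, 0, 0, 0]]]' | grep -E 'pos|force:'
python3 -m pendant '[[[0, 0, 2, 0, 0, 0], [0, 0, 2, 0, 0, 0], [0, 0, 0, 0, 0, 0]]]' | grep -E 'pos|force:'
```

```text
ee_pos: [476.0, -75.3, 107.8]
force: [0.4, -0.2, 0.5]
gripper_force: 0.0
ee_pos: [476.7, -75.6, 102.6]
force: [-0.1, 0.3, 0.3]
gripper_force: 0.0
ee_pos: [476.6, -75.6, 96.6]
force: [-0.5, 0.3, -0.7]
gripper_force: 0.0
ee_pos: [476.7, -75.6, 92.7]
force: [0.5, 0.3, -0.6]
gripper_force: 0.0
```

```bash
python3 -m pendant '[[[0, 0, 2, 0, 0, 0], [0, 0, 2, 0, 0, 0], [0, 0, 0, 0, 0, 0]]]' | grep -E 'pos|force:'
python3 -m pendant '[[[0, 0, 2, 0, 0, 0], [0, 0, 2, 0, 0, 0], [0, 0, 0, 0, 0, 0]]]' | grep -E 'pos|force:'
python3 -m pendant '[[[0, 0, 2, 0, 0, 0], [0, 0, 0, 0, 0, 0]]]' | grep -E 'pos|force:'
python3 -m pendant '[[[0, 0, 2, 0, 0, 0], [0, 0, 0, 0, 0, 0]]]' | grep -E 'pos|force:'
```

```text
ee_pos: [476.7, -75.6, 88.7]
force: [0.6, -0.8, 0.1]
gripper_force: 0.0
ee_pos: [476.7, -75.6, 84.7]
force: [0.0, -0.2, 0.2]
gripper_force: 0.0
ee_pos: [476.8, -75.6, 82.8]
force: [0.4, -0.0, 0.7]
gripper_force: 0.0
ee_pos: [476.8, -75.6, 80.8]
force: [-0.8, 0.1, -0.1]
gripper_force: 0.0
```

```bash
python3 -m pendant '[[[0, 0, 2, 0, 0, 0], [0, 0, 0, 0, 0, 0]]]' | grep -E 'pos|^force:'
python3 -m pendant '[[[0, 0, 2, 0, 0, 0], [0, 0, 0, 0, 0, 0]]]' | grep -E 'pos|^force:'
python3 -m pendant '[[[0, 0, 2, 0, 0, 0], [0, 0, 0, 0, 0, 0]]]' | grep -E 'pos|^force:'
python3 -m pendant '[[[0, 0, 2, 0, 0, 0], [0, 0, 0, 0, 0, 0]]]' | grep -E 'pos|^force:'
```

```text
ee_pos: [476.8, -75.6, 78.8]
force: [0.2, 0.5, 0.4]
ee_pos: [476.8, -75.6, 76.8]
force: [-0.1, -0.6, -0.4]
ee_pos: [476.8, -75.6, 74.8]
force: [0.6, 0.5, 0.1]
ee_pos: [476.8, -75.6, 72.8]
force: [-0.2, 0.2, 0.0]
```

```bash
python3 -m pendant '[[[0, 0, 2, 0, 0, 0], [0, 0, 0, 0, 0, 0]]]' | grep -E 'pos|^force:'
python3 -m pendant '[[[0, 0, 2, 0, 0, 0], [0, 0, 0, 0, 0, 0]]]' | grep -E 'pos|^force:'
python3 -m pendant '[[[0, 0, 2, 0, 0, 0], [0, 0, 0, 0, 0, 0]]]' | grep -E 'pos|^force:'
python3 -m pendant '[[[0, 0, 2, 0, 0, 0], [0, 0, 0, 0, 0, 0]]]' | grep -E 'pos|^force:'
```

```text
ee_pos: [476.8, -75.6, 70.8]
force: [0.5, -0.2, -0.4]
ee_pos: [476.8, -75.6, 68.8]
force: [-0.4, 0.4, 0.5]
ee_pos: [477.1, -75.6, 67.2]
force: [-0.7, 1.0, 3.7]
ee_pos: [477.1, -75.6, 65.2]
force: [-1.5, -0.5, 4.8]
```

Contact is at z≈67.3, and the force there matches the preload. Next I'll press stepwise, watching for the strike at 5 mm.

```bash
python3 -m pendant '[[[0, 0, 2, 0, 0, 0], [0, 0, 2, 0, 0, 0], [0, 0, 0, 0, 0, 0]]]' | grep -E 'pos|^force:'
python3 -m pendant '[[[0, 0, 2, 0, 0, 0], [0, 0, 2, 0, 0, 0], [0, 0, 0, 0, 0, 0]]]' | grep -E 'pos|^force:'
python3 -m pendant '[[[0, 0, 2, 0, 0, 0], [0, 0, 0, 0, 0, 0], [0, 0, 0, 0, 0, 0]]]' | grep -E 'pos|^force:'
```

```text
ee_pos: [477.1, -75.6, 61.3]
force: [-2.2, 0.7, 7.1]
ee_pos: [477.1, -75.7, 57.6]
force: [-2.7, 1.0, 8.3]
ee_pos: [477.2, -75.6, 55.8]
force: [-3.1, 0.5, 8.8]
```

```bash
python3 - <<'E'
from h import *
m=camera_model('scene');F=[];I=[]
for k in range(10):
    I.append(grab_frame('scene').astype(float));F.append(state()['force'])
s=state();print(s['time_s'],s['ee_pos'],np.mean(F,0),np.std(F,0))
n=np.mean(I,0).max(2);o=cv2.imread('pics/s5.png').max(2).astype(float)
for z in(106,88,66,50):print(z,proj(m,(477,-75,z)))
c=271
for im in(o,n):print(np.int32(im[198:230,c-2:c+3].mean(1)))
print(198)
E
```

```text
27.3 [477.14 -75.64  55.89] [-2.32  0.29  9.23] [0.55 0.35 0.63]
106 [269.68 206.95]
88 [269.54 212.17]
66 [269.37 218.32]
50 [269.25 222.63]
[119 107 100  79  51  43  45  45  46  45  45  45  47  45  42  32  21  36
  83 117 134 157 182 189 167 133 120 122 122 123 118 114]
[ 73  71  68  68  71  76  79  80  81  81  80  79  81  81  78  74  72  70
  65  58  58  77  96  96  87  82  85  89  94 104 113 119]
198
```

The spring force, tool depth and image shift all agree on about 11 mm travel. I'll press the remaining ~3.8 mm.

```bash
python3 -m pendant '[[[0, 0, 2, 0, 0, 0], [0, 0, 1.9, 0, 0, 0], [0, 0, 0, 0, 0, 0], [0, 0, 0, 0, 0, 0]]]' | grep -E 'pos|^force:'
python3 - <<'E'
from h import *
F=[];I=[];Z=[]
for k in range(10):
    I.append(grab_frame('scene').astype(float));F.append(state()['force']);Z.append(state()['ee_pos'][2])
print(state()['time_s'],np.mean(Z),np.mean(F,0))
n=np.mean(I,0).max(2);print(np.int32(n[198:230,269:274].mean(1)))
t=grab_frame('top');m=camera_model('top')
E
```

```text
ee_pos: [477.2, -75.7, 52.2]
force: [-2.2, -0.0, 11.2]
28.2 52.21533837185846 [-2.8   0.47 11.34]
[ 74  74  71  68  67  69  74  78  80  81  81  81  80  80  82  79  75  73
  71  67  62  57  65  84  90  85  84  87  93  98 102 116]
```

Travel is 15.0 mm and the force is 11.3 N (11.5 expected), both steady, so I'm handing the job in.

```bash
python3 -c "from workcell import *;print(job_done())"
```

```text
the job is handed in; nothing more can be done
None
```

I handed the job in with the head over the slotted piece, the lever swung back to its locked stop, and the fingers still holding the knob down about 15.0 mm at 11.3 N; the groove itself I judged from that depth, force and image shift, not seen directly.

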